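# Tidy the reception desk into its pen-tray stack

### The job

Clear the reception desk for the night by building one neat stack in the mahogany pen tray: stand the open square memo box flat, square and central in the tray's empty square bay, nest the round brass clip tin upright in the memo box, lay the flat steel ink-pad tin level and centred on top of the clip tin, and last set the crystal paperweight upright on the middle of the ink-pad tin. Work in that order, let go of everything, and leave the stapler and the binder clip where they are.

Things in the scene. Friction and masses are not known exactly. Their poses are not given: they have to be found in the camera images.
- pen_tray: Fixed mahogany pen tray, 260 x 100 mm, at the left or right of the desk. Origin: on the desk under the centre of its empty square bay (88 x 88 mm inside, floor 5 mm above the desk, rim 6 mm wide, its top 12 mm above the desk). Its x axis runs from the bay to the pen groove, which spans x = 50 to 204 mm and holds two fixed pens up to 16 mm above the desk. z up.
- memo_box: Loose empty open-topped square mahogany memo box, 64 x 64 mm outside, 28 mm high, walls and floor 5 mm thick (54 x 54 mm inside), about 110 g. Origin: centre of its underside; x and y square to its sides, z up.
- clip_tin: Loose closed round brass paper-clip tin, a plain upright cylinder 42 mm in diameter and 45 mm high with a flat top, about 120 g. Origin: centre of its underside; z up its axis.
- ink_pad: Loose closed flat steel ink-pad tin, 66 mm (its x) by 46 mm (its y), 18 mm high, flat top, about 110 g. Origin: centre of its underside; z up.
- paperweight: Loose pale cut-crystal paperweight, round with sixteen narrow facets, 48 mm across, sides upright from 4 to 27 mm height, tapering to a flat 28 mm top at 38 mm height, about 140 g. It stands on its wide end and can be gripped from any side. Origin: centre of its underside; z up.
- binder_clip: Bystander: loose black binder clip lying among the things, body 22 x 32 x 16 mm with a wire handle reaching 34 mm out along its x. Origin: underside of the black body. Leave it where it is.
- stapler: Bystander: loose silver stapler, 130 mm (its x) by 36 mm, about 50 mm high, near the far edge of the desk. Origin: centre of its underside. Leave it where it is.
- clip_stand: Bystander: fixed brass clip stand with a toggle latch on its lid, 125 x 84 mm, 68 mm high, on the other side of the desk from the pen tray. Origin: centre of its underside.

How it is judged:
On the way, in this order (a step that is already met when the one before it is completed fails the run):
1. the memo box stands flat, square and released in the bay of the pen tray (horizontal distance between memo_box and pen_tray below 0.012 m and z of memo_box in the frame of pen_tray between 0.002 and 0.008 m and angle between memo_box's own z axis and vertical below 0.08 rad and (angle between the x axis of memo_box and the x axis of pen_tray, either way round below 0.25 rad or angle between the x axis of memo_box and the y axis of pen_tray, either way round below 0.25 rad) and contact force between the fingers and memo_box below 0.05 N and linear speed of memo_box below 0.02 m/s and angular speed of memo_box below 0.2 rad/s), for 0.2 s.
2. the clip tin stands released inside the memo box, which is in the bay (horizontal distance between memo_box and pen_tray below 0.012 m and z of memo_box in the frame of pen_tray between 0.002 and 0.008 m and angle between each of memo_box, clip_tin's own z axis and vertical below 0.08 rad and (angle between the x axis of memo_box and the x axis of pen_tray, either way round below 0.25 rad or angle between the x axis of memo_box and the y axis of pen_tray, either way round below 0.25 rad) and horizontal distance between clip_tin and memo_box below 0.01 m and z of clip_tin in the frame of memo_box between 0.002 and 0.008 m and contact force between the fingers and clip_tin below 0.05 N and linear speed of clip_tin below 0.02 m/s and angular speed of clip_tin below 0.2 rad/s), for 0.2 s.
3. the ink-pad tin lies released on the clip tin, all below still in place (horizontal distance between memo_box and pen_tray below 0.012 m and z of memo_box in the frame of pen_tray between 0.002 and 0.008 m and angle between each of memo_box, clip_tin, ink_pad's own z axis and vertical below 0.08 rad and (angle between the x axis of memo_box and the x axis of pen_tray, either way round below 0.25 rad or angle between the x axis of memo_box and the y axis of pen_tray, either way round below 0.25 rad) and horizontal distance between clip_tin and memo_box below 0.01 m and z of clip_tin in the frame of memo_box between 0.002 and 0.008 m and horizontal distance between ink_pad and clip_tin below 0.01 m and z of ink_pad in the frame of clip_tin between 0.042 and 0.048 m and contact force between the fingers and ink_pad below 0.05 N and linear speed of ink_pad below 0.02 m/s and angular speed of ink_pad below 0.2 rad/s), for 0.2 s.
4. the paperweight stands released on the ink-pad tin, all below still in place (horizontal distance between memo_box and pen_tray below 0.012 m and z of memo_box in the frame of pen_tray between 0.002 and 0.008 m and angle between each of memo_box, clip_tin, ink_pad, paperweight's own z axis and vertical below 0.08 rad and (angle between the x axis of memo_box and the x axis of pen_tray, either way round below 0.25 rad or angle between the x axis of memo_box and the y axis of pen_tray, either way round below 0.25 rad) and horizontal distance between clip_tin and memo_box below 0.01 m and z of clip_tin in the frame of memo_box between 0.002 and 0.008 m and horizontal distance between ink_pad and clip_tin below 0.01 m and z of ink_pad in the frame of clip_tin between 0.042 and 0.048 m and horizontal distance between paperweight and ink_pad below 0.01 m and z of paperweight in the frame of ink_pad between 0.015 and 0.021 m and contact force between the fingers and paperweight below 0.05 N and linear speed of paperweight below 0.02 m/s and angular speed of paperweight below 0.2 rad/s), for 0.2 s.
At the end, for the whole second after the job is handed in: Memo box flat in the bay (12 mm of centre, 0.25 rad of square, any way round), clip tin in it, ink-pad tin on that, paperweight on top, each within 10 mm of the centre of the one below; heights within 3 mm, level within 0.08 rad, all released and at rest (all of step 4 and contact force between the fingers and memo_box below 0.05 N and linear speed of each of memo_box, clip_tin, ink_pad below 0.02 m/s and angular speed of each of memo_box, clip_tin, ink_pad below 0.2 rad/s and contact force between the fingers and clip_tin below 0.05 N and contact force between the fingers and ink_pad below 0.05 N); the robot touches nothing.
It fails at once if the stapler is moved more than 20 mm (distance of stapler from where it was at the start of the episode above 0.02 m).
It fails at once if the binder clip is moved more than 20 mm (distance of binder_clip from where it was at the start of the episode above 0.02 m).
It also fails if it takes over 115 s, if anything falls off the work surface, if the arm or the gripper's body presses on something with over 40 N, if the wrist force passes 120 N, or if a joint passes its speed limit or range.

### The arm

A 7-joint arm with a two-finger parallel gripper is mounted at the origin on the work surface. World frame = base frame: x ahead of the robot, y to its left, z up, the work surface at z = 0. Lengths are in m, angles in rad, forces in N, time in s.
With the tool pointing down it reaches from about 0.425 to 1.025 m from the base axis. Payload 9.4 kg.
Tool frame: the origin (TCP) lies midway between the tips of the shut fingers; the grasp point (between the pads) lies r.grip_depth behind it (r.grip_depth is the distance from the TCP to the grasp point, in m); z points along the fingers, y is the line along which they close (so a half turn about z gives the same grasp; the last joint's range is limited). The gripper opens to 93 mm and grips with 3 to 60 N. Pads are 15 mm wide; open, the fingers measure 128 mm over their backs; the gripper's body (75 mm by 188 mm) begins 65 mm behind the grasp point.
Start: joints at [-1.221, 0.599, -0.003, 1.599, 0.002, 0.943, -0.08], TCP at [0.3, 0.66, 0.195] pointing down, gripper open.
Joint ranges: [-2.57, 2.57], [-0.35, 1.97], [-1.29, 1.29], [0.11, 2.56], [-1.05, 4.19], [0.11, 1.86], [-2.63, 2.63]. Speed limits (rad/s): [2.22, 2.22, 3.01, 3.01, 3.14, 3.14, 3.14].

### API

Orientations are given as a unit quaternion [x, y, z, w].
In Python, from rig import r gives the robot as it stands.
- The arm moves only by the tool step_arm, never from a script. Its argument "moves" is a list of rows, each a list of 7 numbers: the shift along the tool's x, y, z in cm, then the turn, a rotation vector about the tool's x, y, z in degrees, then the opening, from -1 (shut) to 1 (fully open). A call has 1 to 8 rows; each row is the pose to reach, as a shift and turn from the pose commanded when the call began, along the tool's axes at that moment; what a row does not reach only later rows make up. A row lasts 1/10 s, in which the tool goes at most 50 mm and 8.59 degrees, less where a joint would pass 70% of its speed; a pose out of reach is approached as far as the arm can. A call with a gripper value outside its range is refused whole. The fingers move at their own pace and stop on an object; "squeeze" is the grip in N (left out, the last holds). Time passes only in rows, so rows that repeat a pose let the fingers close. It gives the time, the measured TCP pose, the force, the opening and the grip force at its end, in the units of the state.
- r.read_state(): the state, without advancing time (a new reading comes with each control period).
- r.grab_frame(name): name is "scene" or "top" or "wrist"; returns a dict with "img" (420x560x3 uint8, red, green, blue), "vfov" (degrees; the focal length in pixels is half the picture's height over the tangent of half this angle, whatever the lens; pixels are square), "cx", "cy" (the principal point, pixels), "position" and "attitude" of the camera in the world. Camera axes: x right, y down, z forward; pixel columns grow to the right and rows downward; lengths in m; the calibration is good to about 2 mm. A picture is of the moment at which its call begins. There is no depth.
- r.job_done(): hands the job in; it is judged then, once.
The state is a dict: "t": time; "joint_pos": joint angles; "qvel": joint speeds; "tau": joint torques, N m; "ee_pos": TCP position; "tcp_rot": TCP orientation; "contact_force": force on the tool from outside, world axes, zero at the start; "wrist_torque": the same for the moment, N m; "width": opening from 0.0 (shut) to 1.0 (fully open); "finger_force": force on a finger pad.
Only numpy, scipy, OpenCV 4.12 (cv2) and the standard library are available. Lean on these libraries where they do the work, as an engineer would, in place of code of your own. Each camera call takes 0.05 s, during which the arm holds its last target. There are 200 camera calls.

## Working session

There is one attempt and no reset: what is moved stays moved. The work goes in short steps, Python scripts to look and compute and a tool call to move; the robot and the scene stay as the last step left them, time stands still between calls to the robot, and variables do not carry over. Pictures are saved under pics/ and viewed, at most 18 in all, crops included, and the job is handed in when it is done.

Besides the shell and the picture viewer there is one more tool, called after ">>>" by a JSON object that holds its "method" and its "body", one argument or row to a line. step_arm: Moves the arm, as the interface text tells. Its arguments: {"type":"object","properties":{"moves":{"type":"array"},"squeeze":{"type":"number"}},"required":["moves"]}

```bash
ls; mkdir -p pics; cat > h.py <<'E'
import numpy as np, cv2
from scipy.spatial.transform import Rotation as R
from rig import r
def rot(a):
    a=np.array(a,float)
    return R.from_quat(a).as_matrix() if a.size==4 else a.reshape(3,3)
def ray(f,uv):
    uv=np.atleast_2d(np.array(uv,float)); fl=f['img'].shape[0]/2/np.tan(np.radians(f['vfov'])/2)
    d=np.c_[(uv[:,0]-f['cx'])/fl,(uv[:,1]-f['cy'])/fl,np.ones(len(uv))]
    return d@rot(f['attitude']).T
def onz(f,uv,z):
    d=ray(f,uv); p=np.array(f['position']); return p+d*((z-p[2])/d[:,2])[:,None]
def proj(f,P):
    fl=f['img'].shape[0]/2/np.tan(np.radians(f['vfov'])/2)
    c=(np.atleast_2d(P)-np.array(f['position']))@rot(f['attitude']); return np.c_[f['cx']+fl*c[:,0]/c[:,2],f['cy']+fl*c[:,1]/c[:,2]]
def save(f,n): cv2.imwrite('pics/'+n,cv2.cvtColor(f['img'],cv2.COLOR_RGB2BGR))
E
python3 - <<'E'
from h import *
for n in ['scene','top','wrist']:
    f=r.grab_frame(n); save(f,n+'0.png'); np.save(n+'0.npy',f,allow_pickle=True)
    print(n,{k:v for k,v in f.items() if k!='img'})
print(r.read_state(), r.grip_depth)
E
```

```text
pics
scene {'vfov': 47.56035155793065, 'cx': 279.47848700522485, 'cy': 204.48828352854622, 'position': array([0.89722361, 0.43578142, 0.91936493]), 'attitude': array([ 0.25749071,  0.93010423, -0.25258079, -0.06933681])}
top {'vfov': 57.37418703752857, 'cx': 278.1976999134191, 'cy': 208.1989367045736, 'position': array([ 0.44142467, -0.00986879,  0.98691224]), 'attitude': array([-0.69564623,  0.7133961 , -0.06330833,  0.05598558])}
wrist {'vfov': 62.04949015167834, 'cx': 280.574480017594, 'cy': 209.2414440212082, 'position': array([0.23213167, 0.69102094, 0.38289218]), 'attitude': array([0.83263816, 0.53672701, 0.07326052, 0.11519852])}
{'t': 0.15, 'joint_pos': array([-1.22067138,  0.59992289, -0.00257296,  1.59990193,  0.00183525,
        0.94291312, -0.07977877]), 'qvel': array([-0.00166474, -0.00416005, -0.00055052, -0.00044485, -0.00047593,
       -0.00071668, -0.00083493]), 'tau': array([ 1.19636901e-03, -7.65582919e+01,  1.49820708e+00, -2.52567065e+01,
       -5.23814885e-02,  1.47604547e-02,  1.06037166e-04]), 'ee_pos': array([0.2999838 , 0.65961644, 0.19478707]), 'tcp_rot': array([ 2.11735229e-01,  9.77326898e-01, -5.68485597e-04, -6.05741001e-05]), 'contact_force': array([-0.0072394 ,  0.62314144, -0.35223233]), 'wrist_torque': array([-0.02352418, -0.00178401, -0.01320563]), 'finger_force': 0.0, 'width': 0.9977166995371721} 0.0188
```

View pics/top0.png

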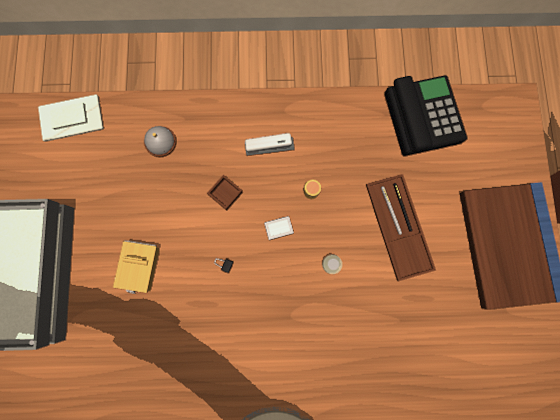

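View pics/scene0.png

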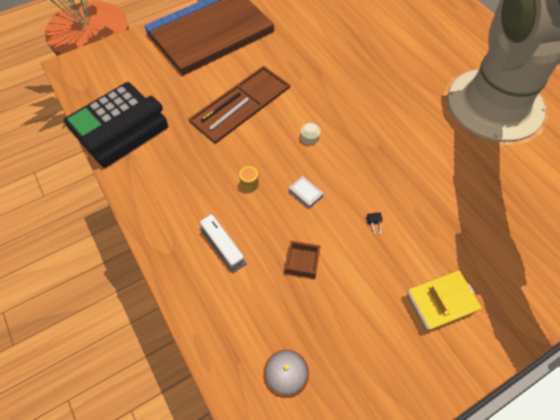

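The top view shows the memo box at about (225,192), clip tin (313,188), ink pad (279,228), paperweight (332,264), binder clip (226,265) and stapler (270,144). The tray's bay is at about (412,256). The scene view agrees: box (303,260), clip tin (249,179), ink pad (306,191), paperweight (310,132), bay (264,88).

```bash
cat >> h.py <<'E'
def blob(f,c,rad,mode,thr):
    """contour of largest blob near pixel c. mode: 'dark' V<thr, 'pale' S<thr, 'hue' (lo,hi,smin)"""
    hsv=cv2.cvtColor(f['img'],cv2.COLOR_RGB2HSV); H,S,V=cv2.split(hsv)
    if mode=='dark': m=V<thr
    elif mode=='pale': m=S<thr
    else: m=(H>=thr[0])&(H<=thr[1])&(S>thr[2])
    w=np.zeros_like(H); cv2.rectangle(w,(int(c[0]-rad),int(c[1]-rad)),(int(c[0]+rad),int(c[1]+rad)),255,-1)
    m=(m.astype(np.uint8)*255)&w; m=cv2.morphologyEx(m,cv2.MORPH_CLOSE,np.ones((3,3),np.uint8))
    cs,_=cv2.findContours(m,cv2.RETR_EXTERNAL,cv2.CHAIN_APPROX_NONE)
    return max(cs,key=cv2.contourArea)
E
python3 - <<'E'
from h import *
T=np.load('top0.npy',allow_pickle=True).item();S=np.load('scene0.npy',allow_pickle=True).item()
h=cv2.cvtColor(T['img'],cv2.COLOR_RGB2HSV)
for n,(u,v) in dict(wood=(250,210),box=(225,192),rim=(212,192),tin=(313,188),tinside=(313,195),ink=(279,228),pw=(332,264),tray=(412,256),clip=(227,265)).items(): print(n,h[v,u])
for n,F,c,rad,mode,thr,z in [('box',T,(225,192),24,'dark',135,.028),('box',S,(303,260),28,'dark',150,.028),
 ('ink',T,(279,228),22,'pale',90,.018),('ink',S,(306,191),24,'pale',90,.018),
 ('pw',T,(332,264),17,'pale',110,.02),('pw',S,(310,132),17,'pale',110,.02),
 ('tin',T,(313,188),16,'hue',(15,40,90),.045),('tin',S,(249,179),18,'hue',(20,40,90),.045),
 ('tray',T,(400,228),60,'dark',140,.012),('tray',S,(240,104),60,'dark',140,.012)]:
    k=blob(F,c,rad,mode,thr); p=onz(F,k[:,0,:],z)[:,:2]*1000
    print(n,'T' if F is T else 'S',cv2.contourArea(k),[np.round(x,1) for x in cv2.minAreaRect(p.astype(np.float32))])
E
```

```text
wood [ 12 154 197]
box [ 10 154 116]
rim [ 10 157  70]
tin [ 12 141 229]
tinside [ 21 147 224]
ink [ 42  11 238]
pw [ 13  30 193]
tray [  9 150 109]
clip [12 26 50]
box T 641.0 [array([650., 113.]), array([68.8, 66.9]), np.float64(48.5)]
box S 957.5 [array([657.7, 120.9]), array([74.3, 63.4]), np.float64(49.7)]
ink T 436.0 [array([557. , -21.5]), array([46.6, 66.2]), np.float64(14.1)]
ink S 571.5 [array([560. , -17.6]), array([52.3, 69.4]), np.float64(13.8)]
pw T 279.5 [array([ 462.3, -152.1]), array([47. , 46.3]), np.float64(43.0)]
pw S 307.5 [array([ 462. , -149.8]), array([61.4, 43.4]), np.float64(57.8)]
tin T 241.5 [array([ 650.1, -108. ]), array([40.3, 49. ]), np.float64(87.9)]
tin S 129.5 [array([660.1, -97.1]), array([60.5, 40. ]), np.float64(59.0)]
tray T 3893.0 [array([ 553.8, -331.7]), array([258.8, 103.4]), np.float64(14.3)]
tray S 3112.0 [array([ 557.2, -326.9]), array([262.3, 103.4]), np.float64(14.3)]
```

```bash
cat >> h.py <<'E'
def go(x,y,z,yaw):
    """print shift (cm, tool axes) and turn (deg) from measured pose to tool pointing down with tool-y at yaw (mod 180) deg; mm in"""
    s=r.read_state(); M=rot(s['tcp_rot']); d=M.T@(np.array([x,y,z])/10-100*np.array(s['ee_pos']))
    best=None
    for yw in (yaw,yaw+180):
        a=np.radians(yw); Y=np.array([np.cos(a),np.sin(a),0]);Z=np.array([0,0,-1.]);G=np.c_[np.cross(Y,Z),Y,Z]
        rv=R.from_matrix(M.T@G).as_rotvec(degrees=True)
        if best is None or np.linalg.norm(rv)<np.linalg.norm(best): best=rv
        print('  alt turn',np.round(rv,1))
    print('shift',np.round(d,2),'turn',np.round(best,1),'t',s['t'],'j7',round(s['joint_pos'][6],2),'tcp',np.round(s['ee_pos'],4))
E
python3 -c "
from h import *
go(650,113,200,-41.5)"
```

```text
alt turn [-0.000e+00  1.000e-01  1.071e+02]
  alt turn [ -0.1  -0.  -72.9]
shift [-54.49 -35.27  -0.47] turn [ -0.1  -0.  -72.9] t 0.15 j7 -0.08 tcp [0.3    0.6596 0.1948]
```

>>> {"method": "step_arm", "body": {
  "moves": [
    [-7, -4.4, 0, 0, 0, 8, 1],
    [-14, -8.8, 0, 0, 0, 16, 1],
    [-21, -13.2, 0, 0, 0, 24, 1],
    [-28, -17.6, 0, 0, 0, 32, 1],
    [-34, -22, 0, 0, 0, 40, 1],
    [-40, -26, 0, 0, 0, 48, 1],
    [-46, -30, 0, 0, 0, 56, 1],
    [-54.5, -35.3, -0.5, 0, 0, 64, 1]
  ],
  "squeeze": 15
}}

```text
t: 0.95
ee_pos: [0.5169, 0.3216, 0.1962]
tcp_rot: [0.699, 0.715, -0.0, -0.0]
contact_force: [1.0, 0.3, 0.8]
width: 1.0
finger_force: 0.0
```

```bash
python3 -c "
from h import *
go(650,113,200,-41.5)"
```

```text
alt turn [-0.   0.  42.7]
  alt turn [  -0.    -0.  -137.3]
shift [-21.14  12.86  -0.38] turn [-0.   0.  42.7] t 0.95 j7 -0.43 tcp [0.5169 0.3216 0.1962]
```

>>> {"method": "step_arm", "body": {
  "moves": [
    [-21.1, 12.9, -0.4, 0, 0, 42.7, 1],
    [-21.1, 12.9, -0.4, 0, 0, 42.7, 1],
    [-21.1, 12.9, -0.4, 0, 0, 42.7, 1],
    [-21.1, 12.9, -0.4, 0, 0, 42.7, 1],
    [-21.1, 12.9, -0.4, 0, 0, 42.7, 1],
    [-21.1, 12.9, -0.4, 0, 0, 42.7, 1],
    [-21.1, 12.9, -0.4, 0, 0, 42.7, 1]
  ]
}}

```text
t: 1.65
ee_pos: [0.651, 0.1148, 0.1999]
tcp_rot: [0.911, 0.413, -0.0, 0.0]
contact_force: [-0.8, 1.3, -1.4]
width: 0.997
finger_force: 0.0
```

```bash
python3 - <<'E'
from h import *
go(650,113,200,-41.5)
f=r.grab_frame('wrist'); save(f,'w1.png'); np.save('w1.npy',f,allow_pickle=True)
print(proj(f,[[.65,.113,.028],[.65,.113,0]]),f['position'])
E
```

```text
alt turn [-0.   0.   0.3]
  alt turn [-1.000e-01 -0.000e+00 -1.797e+02]
shift [-0.2   0.04 -0.01] turn [-0.   0.   0.3] t 1.65 j7 -0.64 tcp [0.651  0.1148 0.1999]
[[280.65372938 187.43806685]
 [280.64444765 182.20772533]] [0.70098861 0.17148069 0.38803402]
```

View pics/w1.png

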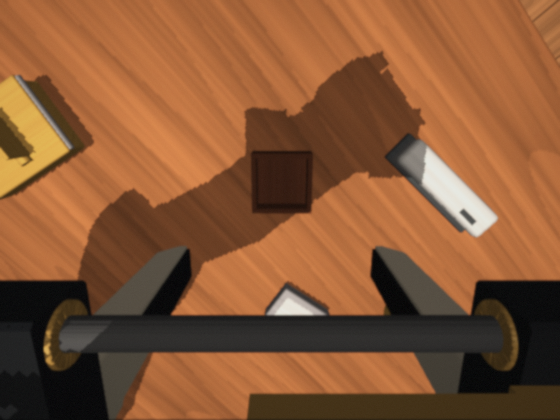

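The memo box is centred at about (282,182), its sides nearly square to the image (251–312 by 151–213). The stapler at (440,185) is clear of the fingers.

```bash
python3 - <<'E'
from h import *
f=np.load('w1.npy',allow_pickle=True).item()
h=cv2.cvtColor(f['img'],cv2.COLOR_RGB2HSV)
print(h[182,244:260,2],h[182,304:320,2],h[145:160,282,2],h[205:220,282,2])
for t in (65,75,85):
    k=blob(f,(282,182),45,'dark',t);p=onz(f,k[:,0,:],.028)[:,:2]*1000
    print(t,cv2.boundingRect(k),cv2.minAreaRect(p.astype(np.float32)))
E
```

```text
[105 108 110 110 114 110 103  82  63  55  53  47  40  42  50  56] [ 56  52  42  42  49  54  55  65  86 100 109 108 108 106 105 105] [97 97 94 95 89 75 51 38 41 48 54 52 53 56 53] [ 33  32  34  39  47  51  54  63  81  97 105 107 107 108 109]
65 (252, 151, 61, 62) ((654.3834228515625, 116.56675720214844), (64.99114227294922, 62.640724182128906), 48.80949783325195)
75 (251, 150, 62, 63) ((654.42333984375, 117.20586395263672), (66.00563049316406, 63.929100036621094), 48.80965042114258)
85 (250, 137, 78, 77) ((664.2080078125, 116.56912231445312), (80.1727066040039, 79.64411926269531), 48.809486389160156)
```

```bash
python3 -c "
from h import *
go(654,116.5,14,-41.2)"
```

```text
alt turn [-0.1  0.   0.1]
  alt turn [-0.000e+00 -1.000e-01 -1.799e+02]
shift [ 0.24  0.28 18.58] turn [-0.1  0.   0.1] t 1.7 j7 -0.64 tcp [0.6505 0.1165 0.1998]
```

>>> {"method": "step_arm", "body": {
  "moves": [
    [0.2, 0.3, 5, 0, 0, 0, 1],
    [0.2, 0.3, 10, 0, 0, 0, 1],
    [0.2, 0.3, 14, 0, 0, 0, 1],
    [0.2, 0.3, 17, 0, 0, 0, 1],
    [0.2, 0.3, 18.6, 0, 0, 0, 1],
    [0.2, 0.3, 18.6, 0, 0, 0, 1],
    [0.2, 0.3, 18.6, 0, 0, 0, 0.3],
    [0.2, 0.3, 18.6, 0, 0, 0, -0.5]
  ],
  "squeeze": 12
}}

```text
t: 2.5
ee_pos: [0.6556, 0.116, 0.0161]
tcp_rot: [0.91, 0.414, 0.001, 0.0]
contact_force: [-0.3, 0.3, -0.4]
width: 0.875
finger_force: 0.0
```

>>> {"method": "step_arm", "body": {
  "moves": [
    [0, 0, 0, 0, 0, 0, -0.5],
    [0, 0, 0, 0, 0, 0, -0.5],
    [0, 0, 0, 0, 0, 0, -0.5],
    [0, 0, 0, 0, 0, 0, -0.5]
  ]
}}

```text
t: 2.9
ee_pos: [0.6547, 0.1156, 0.0146]
tcp_rot: [0.911, 0.414, 0.0, 0.0]
contact_force: [-0.1, -0.1, 0.5]
width: 0.537
finger_force: 0.0
```

```bash
python3 - <<'E'
from h import *
f=r.grab_frame('wrist'); save(f,'w2.png')
s=r.read_state();print(s['width'],s['finger_force'],s['ee_pos'])
E
```

```text
0.49035709737397065 0.0 [0.65461682 0.11557944 0.01449316]
```

View pics/w2.png

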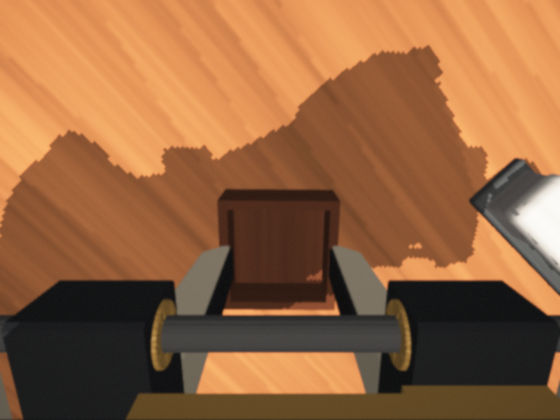

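```bash
python3 - <<'E'
from h import *
f=r.grab_frame('wrist'); s=r.read_state(); M=rot(s['tcp_rot']);p=s['ee_pos']
print(s['width'],s['finger_force'],f['position'])
print('tcp',proj(f,p),'grasp',proj(f,p-.0188*M[:,2]),'tips',proj(f,[p+.0228*M[:,1],p-.0228*M[:,1]]), proj(f,[p+.032*M[:,1],p-.032*M[:,1]]))
print(rot(f['attitude']),M)
k=np.array([[219,193],[338,193],[230,305],[330,305]]);print(onz(f,k[:2],.028),onz(f,k[2:],.028))
save(f,'w2b.png')
E
```

```text
0.44810238432077987 0.0 [0.70427296 0.17220551 0.20273555]
tcp [[280.08600334 246.72647967]] grasp [[280.04733961 260.08783208]] tips [[319.55259304 246.75421773]
 [240.6150606  246.69873854]] [[335.47647573 246.76540942]
 [224.68695619 246.68754389]]
[[ 7.53530591e-01 -6.33034031e-01 -1.77368441e-01]
 [-6.57412743e-01 -7.25437119e-01 -2.03836876e-01]
 [ 3.66028480e-04  2.70201594e-01 -9.62803700e-01]] [[ 6.58059748e-01  7.52965694e-01  1.80057047e-04]
 [ 7.52965699e-01 -6.58059765e-01  5.34674030e-05]
 [ 1.58747418e-04  1.00392034e-04 -9.99999982e-01]]
[[0.65397012 0.16250417 0.028     ]
 [0.699975   0.12236067 0.028     ]] [[0.61380804 0.11173524 0.028     ]
 [0.65623312 0.07470532 0.028     ]]
```

```bash
python3 - <<'E'
import cv2
i=cv2.imread('pics/w2b.png')[170:400,100:460]; cv2.imwrite('pics/c1.png',cv2.resize(i,None,fx=2.2,fy=2.2,interpolation=cv2.INTER_CUBIC))
E
```

```text
(no output)
```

View pics/c1.png

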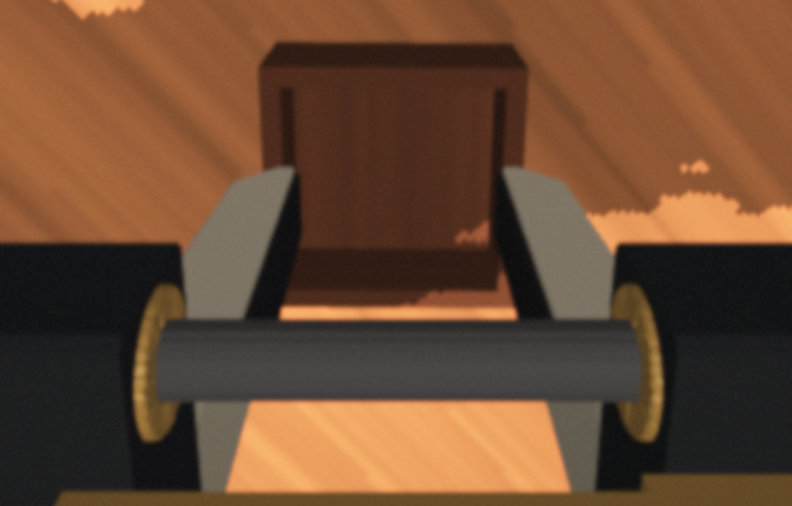

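The fingers visibly overlap the box walls from above, with their inner edges at about (234,246) and (329,246). So the real tips are above the 28 mm rim, roughly 19 mm behind the TCP when open, and they closed over the box without touching it. I'll reopen and go lower, watching the force.

>>> {"method": "step_arm", "body": {
  "moves": [
    [0, 0, 0, 0, 0, 0, 1],
    [0, 0, 0, 0, 0, 0, 1],
    [0, 0, 0, 0, 0, 0, 1],
    [0, 0, 0, 0, 0, 0, 1],
    [0, 0, 0, 0, 0, 0, 1],
    [0, 0, 0, 0, 0, 0, 1],
    [0, 0, 0.4, 0, 0, 0, 1],
    [0, 0, 0.7, 0, 0, 0, 1]
  ]
}}

```text
t: 3.8
ee_pos: [0.6544, 0.1156, 0.0069]
tcp_rot: [0.91, 0.414, -0.0, -0.0]
contact_force: [0.6, -0.2, -1.0]
width: 0.997
finger_force: 0.0
```

>>> {"method": "step_arm", "body": {
  "moves": [
    [0, 0, 0.3, 0, 0, 0, 1],
    [0, 0, 0.3, 0, 0, 0, 1],
    [0, 0, 0.3, 0, 0, 0, 1]
  ]
}}

```text
t: 4.1
ee_pos: [0.6544, 0.1155, 0.0041]
tcp_rot: [0.911, 0.413, -0.0, -0.0]
contact_force: [0.4, -0.8, -0.3]
width: 1.0
finger_force: 0.0
```

```bash
python3 - <<'E'
from h import *
f=r.grab_frame('wrist'); s=r.read_state(); M=rot(s['tcp_rot']);p=s['ee_pos']
print(s['width'],s['contact_force'],p)
for h in (0,.0188): print(h,proj(f,[p+.0075*M[:,0]+a*.0465*M[:,1]-h*M[:,2] for a in (-1,1)]))
save(f,'w3.png')
t=r.grab_frame('scene'); save(t,'s3.png'); x,y=proj(t,p)[0]; x,y=int(x),int(y); print(x,y)
a=cv2.resize(f['img'][160:400,60:500],(800,436)); 
b=cv2.resize(t['img'][max(0,y-60):y+40,x-60:x+60],None,fx=4,fy=4,interpolation=cv2.INTER_CUBIC)
cv2.imwrite('pics/c3.png',a[:,:,::-1]); cv2.imwrite('pics/c3s.png',b[:,:,::-1])
E
```

```text
1.001466723126643 [ 0.5688122   0.16795088 -0.75566087] [0.65453901 0.11546744 0.00423188]
0 [[198.82230679 234.44954227]
 [361.63029078 234.57179583]]
0.0188 [[190.66575095 246.75997975]
 [369.72214021 246.89251332]]
300 261
```

View pics/c3.png

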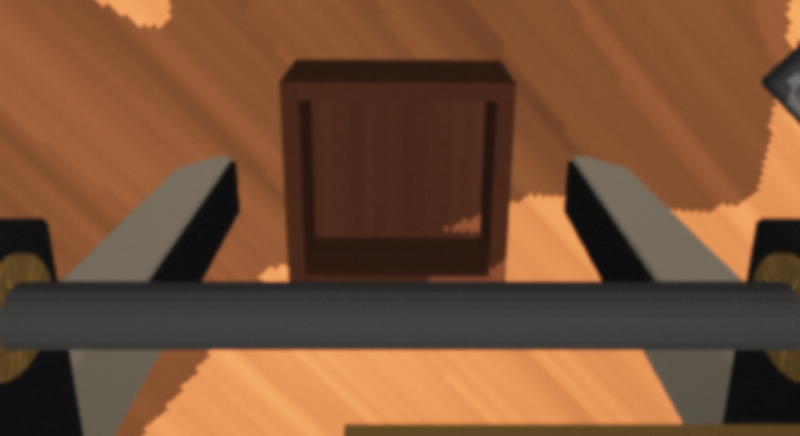

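The open tips appear at about (189,248) and (375,248) full-frame. That puts them about 20 mm above the TCP, roughly at grasp-point height, so z ≈ 24 mm now. I'll lower another 11 mm and grip.

>>> {"method": "step_arm", "body": {
  "moves": [
    [0, 0, 0.4, 0, 0, 0, 1],
    [0, 0, 0.8, 0, 0, 0, 1],
    [0, 0, 1.1, 0, 0, 0, 1],
    [0, 0, 1.1, 0, 0, 0, 1]
  ]
}}

```text
t: 4.6
ee_pos: [0.6542, 0.1155, -0.0074]
tcp_rot: [0.911, 0.413, -0.0, -0.0]
contact_force: [0.6, 1.2, -0.5]
width: 1.002
finger_force: 0.0
```

>>> {"method": "step_arm", "body": {
  "moves": [
    [0, 0, 0, 0, 0, 0, 0],
    [0, 0, 0, 0, 0, 0, 0],
    [0, 0, 0, 0, 0, 0, 0],
    [0, 0, 0, 0, 0, 0, 0],
    [0, 0, 0, 0, 0, 0, 0],
    [0, 0, 0, 0, 0, 0, 0],
    [0, 0, 0, 0, 0, 0, 0]
  ]
}}

```text
t: 5.3
ee_pos: [0.6545, 0.1156, -0.0066]
tcp_rot: [0.911, 0.413, 0.0, -0.0]
contact_force: [0.5, 0.4, 1.8]
width: 0.688
finger_force: 12.0
```

>>> {"method": "step_arm", "body": {
  "moves": [
    [0, 0, -1, 0, 0, 0, 0],
    [0, 0, -3, 0, 0, 0, 0],
    [0, 0, -7, 0, 0, 0, 0],
    [0, 0, -11, 0, 0, 0, 0],
    [0, 0, -14, 0, 0, 0, 0],
    [0, 0, -14, 0, 0, 0, 0]
  ]
}}

```text
t: 5.9
ee_pos: [0.657, 0.1154, 0.1382]
tcp_rot: [0.911, 0.413, 0.003, 0.001]
contact_force: [0.6, 0.3, -1.4]
width: 0.689
finger_force: 12.0
```

```bash
python3 -c "
from h import *
s=r.read_state(); print(s['width'],s['finger_force'],s['contact_force'])
go(418,-366,130,-75.7)"
```

```text
0.6891301246056463 11.998517364263535 [ 0.6025958   0.30695354 -1.40133144]
  alt turn [ 0.1 -0.4 34.5]
  alt turn [   0.5    0.2 -145.5]
shift [-51.97  13.71   0.58] turn [ 0.1 -0.4 34.5] t 5.9 j7 -0.59 tcp [0.657  0.1154 0.1382]
```

>>> {"method": "step_arm", "body": {
  "moves": [
    [-4, 1, 0, 0, 0, 3, 0],
    [-8, 2, 0, 0, 0, 6, 0],
    [-12.5, 3.3, 0, 0, 0, 10, 0],
    [-17, 4.5, 0, 0, 0, 14, 0],
    [-21.5, 5.7, 0, 0, 0, 18, 0],
    [-26, 6.9, 0, 0, 0, 22, 0],
    [-30.5, 8, 0, 0, 0, 26, 0],
    [-34.5, 9.1, 0, 0, 0, 30, 0]
  ]
}}

```text
t: 6.7
ee_pos: [0.4941, -0.2058, 0.133]
tcp_rot: [0.987, 0.162, -0.0, -0.0]
contact_force: [1.5, 0.2, -1.0]
width: 0.686
finger_force: 12.0
```

```bash
python3 -c "
from h import *
go(418,-366,130,-75.7)"
```

```text
alt turn [-0.   0.   4.3]
  alt turn [-1.000e-01 -0.000e+00 -1.757e+02]
shift [-12.34  12.75   0.31] turn [-0.   0.   4.3] t 6.7 j7 -0.44 tcp [ 0.4941 -0.2058  0.133 ]
```

>>> {"method": "step_arm", "body": {
  "moves": [
    [-2.5, 2.6, 0, 0, 0, 3, 0],
    [-5.5, 5.6, 0, 0, 0, 4.3, 0],
    [-8.5, 8.7, 0, 0, 0, 4.3, 0],
    [-11, 11.5, 0, 0, 0, 4.3, 0],
    [-12.3, 12.8, 0, 0, 0, 4.3, 0],
    [-12.3, 12.8, 0, 0, 0, 4.3, 0],
    [-12.3, 12.8, 0, 0, 0, 4.3, 0]
  ]
}}

```text
t: 7.4
ee_pos: [0.4206, -0.3645, 0.1328]
tcp_rot: [0.992, 0.126, -0.0, -0.001]
contact_force: [0.9, -0.1, -2.0]
width: 0.688
finger_force: 12.0
```

```bash
python3 - <<'E'
from h import *
go(476.3,-351.5,130,-75.7)
f=r.grab_frame('wrist'); save(f,'w4.png'); np.save('w4.npy',f,allow_pickle=True)
o=np.array([.4763,-.3515]);a=np.radians(14.3);X=np.array([np.cos(a),np.sin(a)]);Y=np.array([-X[1],X[0]])
print(proj(f,[[*(o+sx*.044*X+sy*.044*Y),.012] for sx in(-1,1) for sy in (-1,1)]))
print(proj(f,[[*(o+sx*X+sy*.05*Y),.012] for sx in(-.05,.21) for sy in (-1,1)]))
E
```

```text
alt turn [-0.1  0.   0.2]
  alt turn [-0.000e+00 -1.000e-01 -1.798e+02]
shift [5.72 0.14 0.28] turn [-0.1  0.   0.2] t 7.4 j7 -0.2 tcp [ 0.4206 -0.3645  0.1328]
[[330.87377113 183.19756037]
 [233.1335437  182.76196685]
 [335.45926857  79.26392041]
 [229.70748489  78.7789165 ]]
[[ 337.21529537  189.74295594]
 [ 226.71761159  189.25140477]
 [ 355.05751428 -171.61599389]
 [ 212.90528913 -172.31241863]]
```

View pics/w4.png

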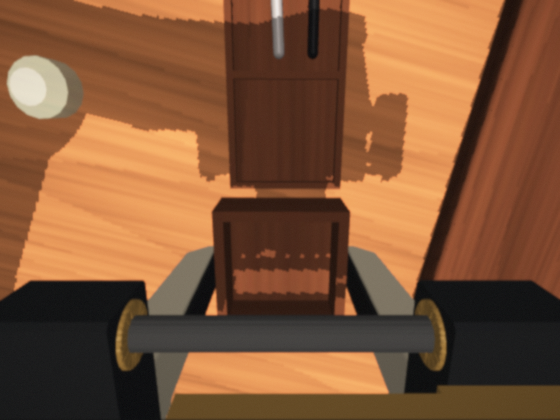

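The bay is straight ahead of the held box. The tray's near outer edge runs from about (230,187) to (341,187), within 4 px of the prediction; I'll use it to refine the origin.

```bash
python3 - <<'E'
from h import *
f=np.load('w4.npy',allow_pickle=True).item()
g=cv2.cvtColor(f['img'],cv2.COLOR_RGB2HSV)[:,:,2]
print(g[150,222:242],g[150,333:353],g[178:195,255],g[178:195,315]); print(g[90,222:242],g[90,336:356])
P=onz(f,[[230,187],[341,187],[231,150],[342.5,150]],.012)[:,:2]; print(P, np.linalg.norm(P[0]-P[1]),np.linalg.norm(P[2]-P[3]))
d=P[0]-P[1];print(np.degrees(np.arctan2(d[1],d[0])), np.degrees(np.arctan2(*((P[2]+P[3]-P[0]-P[1])[::-1]))))
a=np.radians(14.3);X=np.array([np.cos(a),np.sin(a)]);print('origin',P[:2].mean(0)+.05*X)
E
```

```text
[165 165 166 165 164 156 131  99  80  76  76  76  72  64  62  63  64  65
  66  69] [ 74  63  64  71  76  76  77  79  93 115 135 141 141 141 142 141 142 140
 142 140] [ 81  79  71  63  68  74  77  78  84  95 129 163 184 207 226 229 227] [ 79  77  71  64  66  74  78  79  80  84 103 129 144 150 152 154 154]
[126 125 126 120 105  87  80  78  80  78  74  65  60  64  68  70  70  70
  72  73] [ 72  64  67  77  79  80  81  83  95 122 138 143 143 142 142 142 140 139
 140 140]
[[ 0.41827898 -0.31783096]
 [ 0.44348246 -0.41486431]
 [ 0.45090046 -0.3116126 ]
 [ 0.47548959 -0.40631317]] 0.10025311635101021 0.09784080499410851
104.56028344331808 12.872680405201216
origin [ 0.47933151 -0.35399768]
```

```bash
python3 -c "
from h import *
go(477,-354,40,-75.6)"
```

```text
alt turn [-0.1  0.   0.2]
  alt turn [-0.000e+00 -1.000e-01 -1.798e+02]
shift [5.66 0.47 9.28] turn [-0.1  0.   0.2] t 7.45 j7 -0.2 tcp [ 0.4211 -0.3638  0.1328]
```

>>> {"method": "step_arm", "body": {
  "moves": [
    [2, 0.3, 1, 0, 0, 0, 0],
    [4.5, 0.5, 3, 0, 0, 0, 0],
    [5.7, 0.5, 6, 0, 0, 0, 0],
    [5.7, 0.5, 8.5, 0, 0, 0, 0],
    [5.7, 0.5, 9.3, 0, 0, 0, 0],
    [5.7, 0.5, 9.3, 0, 0, 0, 0],
    [5.7, 0.5, 9.3, 0, 0, 0, 0]
  ]
}}

```text
t: 8.15
ee_pos: [0.4779, -0.3555, 0.0408]
tcp_rot: [0.992, 0.127, 0.0, 0.0]
contact_force: [0.2, -1.0, -0.6]
width: 0.686
finger_force: 12.0
```

```bash
python3 -c "
from h import *
go(477,-354,-0.6,-75.6)"
```

```text
alt turn [ 0.  -0.   0.2]
  alt turn [   0.     0.  -179.8]
shift [-0.05 -0.17  4.14] turn [ 0.  -0.   0.2] t 8.15 j7 -0.18 tcp [ 0.4779 -0.3555  0.0408]
```

>>> {"method": "step_arm", "body": {
  "moves": [
    [-0.1, -0.1, 1.5, 0, 0, 0, 0],
    [-0.1, -0.1, 3, 0, 0, 0, 0],
    [-0.1, -0.1, 3.8, 0, 0, 0, 0],
    [-0.1, -0.1, 4.1, 0, 0, 0, 0],
    [-0.1, -0.1, 4.1, 0, 0, 0, 0],
    [-0.1, -0.1, 4.1, 0, 0, 0, 0]
  ]
}}

```text
t: 8.75
ee_pos: [0.4763, -0.3551, -0.0004]
tcp_rot: [0.992, 0.127, 0.0, 0.0]
contact_force: [-0.1, 0.1, -2.1]
width: 0.683
finger_force: 12.0
```

>>> {"method": "step_arm", "body": {
  "moves": [
    [0, 0, 0.1, 0, 0, 0, 0],
    [0, 0, 0.1, 0, 0, 0, 0],
    [0, 0, 0.1, 0, 0, 0, 0.5],
    [0, 0, 0.1, 0, 0, 0, 0.8],
    [0, 0, 0.1, 0, 0, 0, 0.9],
    [0, 0, 0.1, 0, 0, 0, 0.9],
    [0, 0, 0.1, 0, 0, 0, 0.9],
    [0, 0, 0.1, 0, 0, 0, 0.9]
  ]
}}

```text
t: 9.55
ee_pos: [0.4762, -0.3548, -0.0017]
tcp_rot: [0.992, 0.127, 0.0, 0.0]
contact_force: [0.7, 0.7, 0.2]
width: 0.95
finger_force: 0.0
```

>>> {"method": "step_arm", "body": {
  "moves": [
    [0, 0, -1, 0, 0, 0, 0.9],
    [0, 0, -4, 0, 0, 0, 1],
    [0, 0, -8, 0, 0, 0, 1],
    [-3, 0, -12, 0, 0, 0, 1],
    [-6, 0, -14, 0, 0, 0, 1],
    [-6, 0, -14, 0, 0, 0, 1],
    [-6, 0, -14, 0, 0, 0, 1]
  ]
}}

```text
t: 10.25
ee_pos: [0.4182, -0.37, 0.1394]
tcp_rot: [0.992, 0.126, 0.001, 0.0]
contact_force: [-0.5, -0.1, -0.4]
width: 0.998
finger_force: 0.0
```

```bash
python3 - <<'E'
from h import *
f=r.grab_frame('wrist'); save(f,'w5.png'); np.save('w5.npy',f,allow_pickle=True)
o=np.array([.479,-.3535]);a=np.radians(14.4);X=np.array([np.cos(a),np.sin(a)]);Y=np.array([-X[1],X[0]])
print(proj(f,[[*(o+sx*.032*X+sy*.032*Y),.033] for sx in(-1,1) for sy in (-1,1)]))
go(651,-107,200,-30)
E
```

```text
[[317.1951168  165.96567481]
 [241.64637419 165.79664076]
 [319.64827857  86.04994987]
 [239.43895238  85.83718898]]
  alt turn [  0.   -0.1 -45.4]
  alt turn [-1.000e-01 -0.000e+00  1.346e+02]
shift [ 29.09 -19.56  -6.12] turn [  0.   -0.1 -45.4] t 10.3 j7 -0.19 tcp [ 0.4187 -0.3695  0.1385]
```

View pics/w5.png

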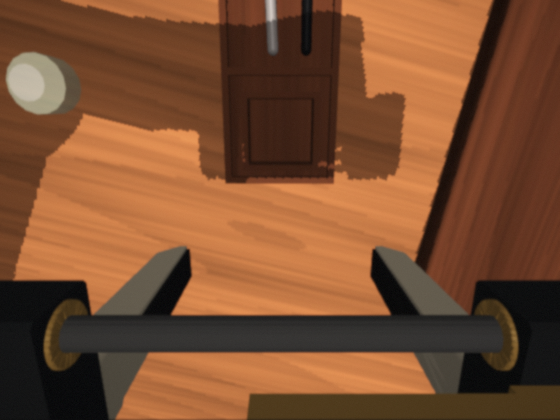

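The box sits square in the bay, its mouth at about (249–313, 99–163), with the tray's near edge at (226–334, 183).

```bash
python3 - <<'E'
from h import *
f=np.load('w5.npy',allow_pickle=True).item()
c=onz(f,[[249,99],[313.5,99],[248.5,163.5],[313.5,163.5]],.033); print(c.mean(0))
P=onz(f,[[226,183],[334,183]],.012)[:,:2]; a=np.radians(14.4)
print('tray o',P.mean(0)+.05*np.array([np.cos(a),np.sin(a)]),np.linalg.norm(P[0]-P[1]))
d=c[0]-c[1];print(np.degrees(np.arctan2(d[1],d[0])))
i=cv2.resize(cv2.equalizeHist(cv2.cvtColor(f['img'],cv2.COLOR_RGB2GRAY)[60:195,210:350]),None,fx=4,fy=4,interpolation=cv2.INTER_CUBIC);cv2.imwrite('pics/c5.png',i)
E
```

```text
[ 0.47550529 -0.35579934  0.033     ]
tray o [ 0.47822606 -0.35423915] 0.09932072043232691
104.54130572357718
```

View pics/c5.png

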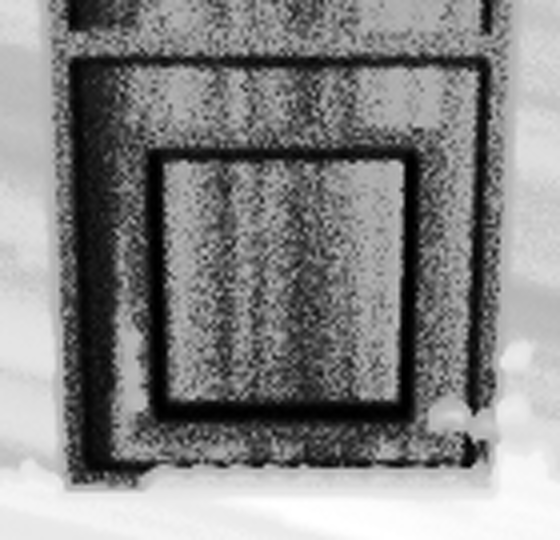

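```bash
python3 - <<'E'
from h import *
go(630,-125,150,-50)
E
```

```text
alt turn [  0.   -0.1 -25.4]
  alt turn [-1.000e-01 -0.000e+00  1.546e+02]
shift [ 26.6  -18.35  -1.12] turn [  0.   -0.1 -25.4] t 10.3 j7 -0.19 tcp [ 0.4187 -0.3695  0.1385]
```

>>> {"method": "step_arm", "body": {
  "moves": [
    [4, -2.7, -1, 0, 0, -4, 1],
    [8, -5.5, -1.1, 0, 0, -8, 1],
    [12, -8.3, -1.1, 0, 0, -12, 1],
    [16, -11, -1.1, 0, 0, -16, 1],
    [20, -13.8, -1.1, 0, 0, -20, 1],
    [24, -16.6, -1.1, 0, 0, -25.4, 1],
    [26.6, -18.4, -1.1, 0, 0, -25.4, 1],
    [26.6, -18.4, -1.1, 0, 0, -25.4, 1]
  ]
}}

```text
t: 11.1
ee_pos: [0.6327, -0.1181, 0.1472]
tcp_rot: [0.938, 0.346, -0.0, -0.001]
contact_force: [0.0, 0.1, -0.3]
width: 1.0
finger_force: 0.0
```

>>> {"method": "step_arm", "body": {
  "moves": [
    [0, 0, 0, 0, 0, 0, 1],
    [0, 0, 0, 0, 0, 0, 1]
  ]
}}

```text
t: 11.3
ee_pos: [0.6285, -0.1257, 0.1486]
tcp_rot: [0.94, 0.341, -0.001, -0.0]
contact_force: [0.4, -0.2, 0.7]
width: 1.001
finger_force: 0.0
```

```bash
python3 - <<'E'
from h import *
f=r.grab_frame('wrist'); save(f,'w6.png'); np.save('w6.npy',f,allow_pickle=True)
print(proj(f,[[.651,-.107,.045],[.651,-.107,0]])); go(651,-107,150,-50)
E
```

```text
[[280.46439035 168.02098745]
 [280.49287692 160.63746579]]
  alt turn [-0.   0.1 -0.2]
  alt turn [1.000e-01 0.000e+00 1.798e+02]
shift [ 2.96 -0.02 -0.11] turn [-0.   0.1 -0.2] t 11.35 j7 -0.37 tcp [ 0.6284 -0.1261  0.1489]
```

View pics/w6.png

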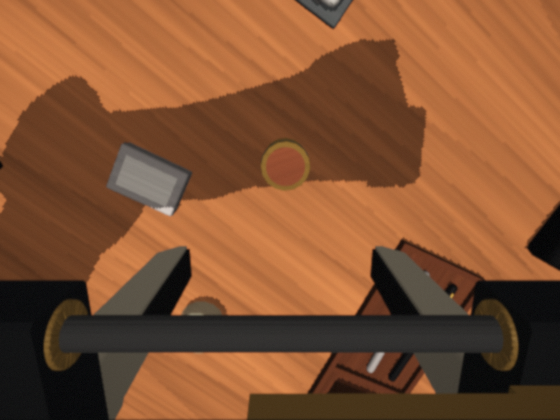

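The tin's brass ring is centred at about (285,165), 49 px across. The ink pad at (149,179) is just clear of where the left finger will come down.

```bash
python3 - <<'E'
from h import *
f=np.load('w6.npy',allow_pickle=True).item()
p=onz(f,[[285.5,165.5],[261,165.5],[310,165.5]],.045);print(p[0],np.linalg.norm(p[1]-p[2]))
k=blob(f,(149,179),45,'pale',70);q=onz(f,k[:,0,:],.018)[:,:2]*1000;print(cv2.boundingRect(k),cv2.minAreaRect(q.astype(np.float32)))
x,y=p[0,:2]*1000; go(x,y,7,-50)
E
```

```text
[ 0.6553412  -0.10887324  0.045     ] 0.04109167975160147
(107, 143, 84, 73) ((561.0576171875, -22.552108764648438), (48.28672790527344, 66.3237533569336), 13.628475189208984)
  alt turn [-0.   0.1 -0.2]
  alt turn [1.000e-01 0.000e+00 1.798e+02]
shift [ 3.19  0.4  14.19] turn [-0.   0.1 -0.2] t 11.35 j7 -0.37 tcp [ 0.6284 -0.1261  0.1489]
```

>>> {"method": "step_arm", "body": {
  "moves": [
    [1.5, 0.2, 3, 0, 0, 0, 1],
    [3.2, 0.4, 7, 0, 0, 0, 1],
    [3.2, 0.4, 11, 0, 0, 0, 1],
    [3.2, 0.4, 13.5, 0, 0, 0, 1],
    [3.2, 0.4, 14.1, 0, 0, 0, 1],
    [3.2, 0.4, 14.1, 0, 0, 0, 1],
    [3.2, 0.4, 14.1, 0, 0, 0, 1]
  ]
}}

```text
t: 12.05
ee_pos: [0.6571, -0.1085, 0.0097]
tcp_rot: [0.94, 0.341, 0.001, 0.001]
contact_force: [0.1, -0.3, -0.3]
width: 0.996
finger_force: 0.0
```

>>> {"method": "step_arm", "body": {
  "moves": [
    [0, 0, 0, 0, 0, 0, -0.4],
    [0, 0, 0, 0, 0, 0, -0.4],
    [0, 0, 0, 0, 0, 0, -0.4],
    [0, 0, 0, 0, 0, 0, -0.4],
    [0, 0, 0, 0, 0, 0, -0.4],
    [0, 0, 0, 0, 0, 0, -0.4],
    [0, 0, 0, 0, 0, 0, -0.4],
    [0, 0, 0, 0, 0, 0, -0.4]
  ]
}}

```text
t: 12.85
ee_pos: [0.6564, -0.1074, 0.0082]
tcp_rot: [0.94, 0.342, -0.0, -0.0]
contact_force: [0.4, 0.4, -0.1]
width: 0.449
finger_force: 12.0
```

>>> {"method": "step_arm", "body": {
  "moves": [
    [0, 0, -1, 0, 0, 0, -0.4],
    [0, 0, -3, 0, 0, 0, -0.4],
    [0, 0, -6.5, 0, 0, 0, -0.4],
    [0, 0, -10, 0, 0, 0, -0.4],
    [0, 0, -12, 0, 0, 0, -0.4],
    [0, 0, -12, 0, 0, 0, -0.4]
  ]
}}

```text
t: 13.45
ee_pos: [0.6581, -0.1081, 0.1319]
tcp_rot: [0.94, 0.341, 0.002, 0.001]
contact_force: [0.0, 0.2, -1.6]
width: 0.445
finger_force: 12.0
```

```bash
python3 - <<'E'
from h import *
s=r.read_state();print(s['width'],s['finger_force']);go(477.2,-355.4,120,-75.6)
E
```

```text
0.4449178030503152 11.999889314174652
  alt turn [ 0.2 -0.3 25.5]
  alt turn [   0.3    0.2 -154.5]
shift [-29.75   7.35   1.11] turn [ 0.2 -0.3 25.5] t 13.45 j7 -0.39 tcp [ 0.6581 -0.1081  0.1319]
```

>>> {"method": "step_arm", "body": {
  "moves": [
    [-4, 1, 0, 0, 0, 4, -0.4],
    [-8, 2, 0, 0, 0, 8, -0.4],
    [-12, 3, 0, 0, 0, 12, -0.4],
    [-16, 4, 0, 0, 0, 16, -0.4],
    [-20, 5, 0, 0, 0, 20, -0.4],
    [-24, 6, 0.5, 0, 0, 23, -0.4],
    [-27.5, 6.8, 1, 0, 0, 25.5, -0.4],
    [-29.7, 7.4, 1, 0, 0, 25.5, -0.4]
  ]
}}

```text
t: 14.25
ee_pos: [0.4733, -0.3567, 0.1172]
tcp_rot: [0.992, 0.124, -0.001, -0.0]
contact_force: [1.0, 0.9, -0.9]
width: 0.448
finger_force: 12.0
```

>>> {"method": "step_arm", "body": {
  "moves": [
    [0, 0, 0, 0, 0, 0, -0.4],
    [0, 0, 0, 0, 0, 0, -0.4],
    [0, 0, 0, 0, 0, 0, -0.4],
    [0, 0, 0, 0, 0, 0, -0.4]
  ]
}}

```text
t: 14.65
ee_pos: [0.4771, -0.3536, 0.118]
tcp_rot: [0.992, 0.127, 0.0, -0.0]
contact_force: [0.1, -0.3, -1.6]
width: 0.447
finger_force: 12.0
```

```bash
python3 - <<'E'
from h import *
go(477.2,-355.4,45,-75.6)
E
```

```text
alt turn [-0.  -0.   0.2]
  alt turn [ 0.000e+00 -1.000e-01 -1.798e+02]
shift [-0.04  0.18  7.3 ] turn [-0.  -0.   0.2] t 14.65 j7 -0.26 tcp [ 0.4771 -0.3536  0.118 ]
```

>>> {"method": "step_arm", "body": {
  "moves": [
    [0, 0.2, 2, 0, 0, 0, -0.4],
    [0, 0.2, 5, 0, 0, 0, -0.4],
    [0, 0.2, 7, 0, 0, 0, -0.4],
    [0, 0.2, 7.3, 0, 0, 0, -0.4],
    [0, 0.2, 8, 0, 0, 0, -0.4],
    [0, 0.2, 8.7, 0, 0, 0, -0.4],
    [0, 0.2, 8.7, 0, 0, 0, -0.4]
  ]
}}

```text
t: 15.35
ee_pos: [0.477, -0.3566, 0.0312]
tcp_rot: [0.992, 0.126, 0.0, -0.0]
contact_force: [-0.7, -0.1, -2.0]
width: 0.445
finger_force: 12.0
```

>>> {"method": "step_arm", "body": {
  "moves": [
    [0, 0, 0.5, 0, 0, 0, -0.4],
    [0, 0, 1, 0, 0, 0, -0.4],
    [0, 0, 1.2, 0, 0, 0, -0.4],
    [0, 0, 1.2, 0, 0, 0, -0.4],
    [0, 0, 1.2, 0, 0, 0, -0.4]
  ]
}}

```text
t: 15.85
ee_pos: [0.4768, -0.3569, 0.0193]
tcp_rot: [0.992, 0.126, 0.0, 0.0]
contact_force: [-0.6, 0.2, -0.4]
width: 0.445
finger_force: 12.0
```

>>> {"method": "step_arm", "body": {
  "moves": [
    [0, -0.1, 0.1, 0, 0, 0, -0.4],
    [0, -0.1, 0.1, 0, 0, 0, -0.1],
    [0, -0.1, 0.1, 0, 0, 0, 0.1],
    [0, -0.1, 0.1, 0, 0, 0, 0.3],
    [0, -0.1, 0.1, 0, 0, 0, 0.5],
    [0, -0.1, 0.1, 0, 0, 0, 0.5],
    [0, -0.1, 0.1, 0, 0, 0, 0.5]
  ]
}}

```text
t: 16.55
ee_pos: [0.4766, -0.3559, 0.0183]
tcp_rot: [0.992, 0.126, 0.0, 0.0]
contact_force: [0.0, 0.2, -0.1]
width: 0.747
finger_force: 0.0
```

>>> {"method": "step_arm", "body": {
  "moves": [
    [0, 0, -1, 0, 0, 0, 0.5],
    [0, 0, -4, 0, 0, 0, 1],
    [0, 0, -8, 0, 0, 0, 1],
    [-3, 0, -11, 0, 0, 0, 1],
    [-6, 0, -13, 0, 0, 0, 1],
    [-6, 0, -13, 0, 0, 0, 1],
    [-6, 0, -13, 0, 0, 0, 1]
  ]
}}

```text
t: 17.25
ee_pos: [0.4185, -0.3711, 0.1494]
tcp_rot: [0.992, 0.125, 0.001, 0.0]
contact_force: [0.5, 0.5, -0.8]
width: 1.003
finger_force: 0.0
```

```bash
python3 - <<'E'
from h import *
f=r.grab_frame('wrist'); save(f,'w7.png'); np.save('w7.npy',f,allow_pickle=True)
b=(475.5,-355.8)
c=proj(f,[.4755,-.3558,.055])[0];print(c)
x,y=int(c[0]),int(c[1]); cv2.imwrite('pics/c7.png',cv2.resize(f['img'][max(0,y-60):y+80,x-80:x+80,::-1],None,fx=4,fy=4,interpolation=cv2.INTER_CUBIC)); print(x-80,max(0,y-60))
go(561,-22,150,-60)
E
```

```text
[279.67735535 132.93822018]
199 72
  alt turn [  0.   -0.1 -15.5]
  alt turn [-1.000e-01 -0.000e+00  1.645e+02]
shift [ 22.45 -30.2   -0.12] turn [  0.   -0.1 -15.5] t 17.3 j7 -0.2 tcp [ 0.419  -0.3705  0.1486]
```

View pics/c7.png

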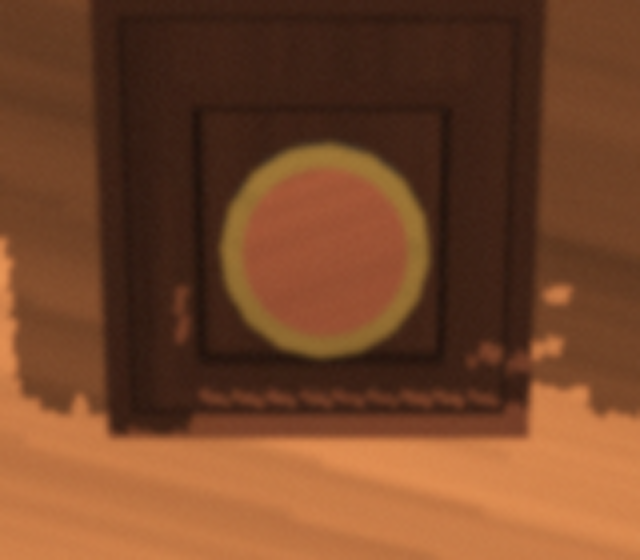

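The tin stands nested in the box, its top circle centred at about (280.4,134.5) full-frame against the predicted (279.7,132.9).

>>> {"method": "step_arm", "body": {
  "moves": [
    [3, -4, 0, 0, 0, 0, 1],
    [6, -8, 0, 0, 0, 0, 1],
    [9, -12, 0, 0, 0, 0, 1],
    [12, -16, 0, 0, 0, 0, 1],
    [15, -20, 0, 0, 0, 0, 1],
    [17.5, -24, 0, 0, 0, 0, 1],
    [19, -28, 0, 0, 0, 0, 1],
    [19, -30, 0, 0, 0, 0, 1]
  ]
}}

```text
t: 18.1
ee_pos: [0.5288, -0.0273, 0.1469]
tcp_rot: [0.992, 0.129, -0.001, -0.0]
contact_force: [-0.1, -0.0, 0.6]
width: 0.999
finger_force: 0.0
```

>>> {"method": "step_arm", "body": {
  "moves": [
    [0, 0, 0, 0, 0, 0, 1],
    [0, 0, 0, 0, 0, 0, 1],
    [0, 0, 0, 0, 0, 0, 1]
  ]
}}

```text
t: 18.4
ee_pos: [0.5278, -0.034, 0.1481]
tcp_rot: [0.992, 0.125, -0.0, 0.0]
contact_force: [0.4, -0.1, 0.4]
width: 0.997
finger_force: 0.0
```

```bash
python3 - <<'E'
from h import *
g=np.load('w7.npy',allow_pickle=True).item(); print('tin',onz(g,[280.4,134.5],.055))
f=r.grab_frame('wrist'); save(f,'w8.png'); np.save('w8.npy',f,allow_pickle=True)
c=proj(f,[.561,-.022,.018])[0];print(c)
h=cv2.cvtColor(f['img'],cv2.COLOR_RGB2HSV);print(h[int(c[1]),int(c[0])])
for t in (50,60,70,80):
    k=blob(f,c,65,'pale',t);q=onz(f,k[:,0,:],.018)[:,:2]*1000;print(cv2.boundingRect(k),[np.round(v,1) for v in cv2.minAreaRect(q.astype(np.float32))])
E
```

```text
tin [[ 0.47446843 -0.35665676  0.055     ]]
[276.75956092 157.18252234]
[ 15  26 139]
(240, 134, 72, 50) [array([559.1, -21.4]), array([44.5, 64. ]), np.float64(14.2)]
(240, 134, 72, 51) [array([558.8, -21.6]), array([45.5, 64.3]), np.float64(14.3)]
(240, 134, 72, 51) [array([558.7, -21.5]), array([45.5, 64.6]), np.float64(14.4)]
(240, 134, 72, 51) [array([558.7, -21.5]), array([45.5, 64.8]), np.float64(14.4)]
```

View pics/w8.png

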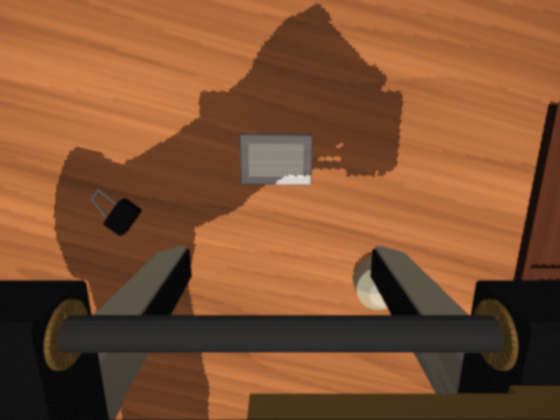

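The ink pad is at about (276,159), square to the fingers. The binder clip at (122,216) and the paperweight at (378,285) are clear.

```bash
python3 -c "
from h import *
go(559,-21.5,-11,-75.7)"
```

```text
alt turn [0. 0. 0.]
  alt turn [-0.0e+00  1.0e-01 -1.8e+02]
shift [ 3.35 -0.46 15.92] turn [0. 0. 0.] t 18.45 j7 -0.81 tcp [ 0.5277 -0.0342  0.1482]
```

>>> {"method": "step_arm", "body": {
  "moves": [
    [1.5, -0.2, 4, 0, 0, 0, 1],
    [3.3, -0.5, 8, 0, 0, 0, 1],
    [3.3, -0.5, 12, 0, 0, 0, 1],
    [3.3, -0.5, 14.5, 0, 0, 0, 1],
    [3.3, -0.5, 15.5, 0, 0, 0, 1],
    [3.3, -0.5, 15.9, 0, 0, 0, 1],
    [3.3, -0.5, 15.9, 0, 0, 0, 1]
  ]
}}

```text
t: 19.15
ee_pos: [0.5586, -0.0207, -0.0102]
tcp_rot: [0.992, 0.125, 0.0, 0.0]
contact_force: [0.4, -0.4, -0.1]
width: 1.004
finger_force: 0.0
```

>>> {"method": "step_arm", "body": {
  "moves": [
    [0, 0, 0, 0, 0, 0, 0.1],
    [0, 0, 0, 0, 0, 0, 0.1],
    [0, 0, 0, 0, 0, 0, 0.1],
    [0, 0, 0, 0, 0, 0, 0.1],
    [0, 0, 0, 0, 0, 0, 0.1],
    [0, 0, 0, 0, 0, 0, 0.1]
  ]
}}

```text
t: 19.75
ee_pos: [0.5587, -0.0198, -0.0102]
tcp_rot: [0.992, 0.126, 0.001, 0.0]
contact_force: [-0.7, 1.0, 6.8]
width: 0.708
finger_force: 12.0
```

>>> {"method": "step_arm", "body": {
  "moves": [
    [0, 0, -0.5, 0, 0, 0, 0.1],
    [0, 0, -2, 0, 0, 0, 0.1],
    [0, 0, -5, 0, 0, 0, 0.1],
    [0, 0, -9, 0, 0, 0, 0.1],
    [0, 0, -13, 0, 0, 0, 0.1],
    [0, 0, -15, 0, 0, 0, 0.1],
    [0, 0, -15, 0, 0, 0, 0.1]
  ]
}}

```text
t: 20.45
ee_pos: [0.5595, -0.0198, 0.1419]
tcp_rot: [0.992, 0.126, 0.002, -0.0]
contact_force: [-0.2, 0.3, -2.1]
width: 0.707
finger_force: 12.0
```

```bash
python3 - <<'E'
from h import *
s=r.read_state();print(s['width'],s['finger_force'],s['contact_force']);go(474.7,-356.5,140,-75.7)
f=r.grab_frame('wrist'); save(f,'w9.png')
cv2.imwrite('pics/c9.png',cv2.resize(f['img'][170:390,100:460,::-1],None,fx=2,fy=2))
E
```

```text
0.7068056761269993 11.997954547405243 [-0.23367294  0.29822515 -2.09809621]
  alt turn [ 0.  -0.2  0.2]
  alt turn [   0.4    0.  -179.8]
shift [-16.62  30.49   0.14] turn [ 0.  -0.2  0.2] t 20.45 j7 -0.82 tcp [ 0.5595 -0.0198  0.1419]
```

View pics/c9.png

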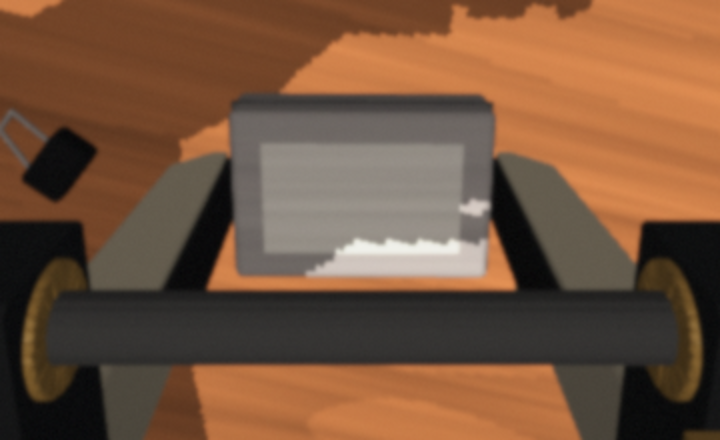

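The pad is held level and square between the fingers, its top spanning about (232–493, 95–275) in the crop. Carrying it to the stack.

>>> {"method": "step_arm", "body": {
  "moves": [
    [-2, 3.6, 0, 0, 0, 0, 0.1],
    [-4.2, 7.7, 0, 0, 0, 0, 0.1],
    [-6.4, 11.8, 0, 0, 0, 0, 0.1],
    [-8.6, 15.9, 0, 0, 0, 0, 0.1],
    [-10.8, 20, 0, 0, 0, 0, 0.1],
    [-13, 24, 0, 0, 0, 0, 0.1],
    [-15, 27.8, 0, 0, 0, 0, 0.1],
    [-16.6, 30.5, 0, 0, 0, 0.2, 0.1]
  ]
}}

```text
t: 21.3
ee_pos: [0.4717, -0.359, 0.1377]
tcp_rot: [0.992, 0.123, -0.001, -0.0]
contact_force: [-0.1, 0.3, -1.2]
width: 0.706
finger_force: 12.0
```

>>> {"method": "step_arm", "body": {
  "moves": [
    [0, 0, 0, 0, 0, 0, 0.1],
    [0, 0, 0, 0, 0, 0, 0.1],
    [0, 0, 0, 0, 0, 0, 0.1],
    [0, 0, 0, 0, 0, 0, 0.1],
    [0, 0, 0, 0, 0, 0, 0.1]
  ]
}}

```text
t: 21.8
ee_pos: [0.4741, -0.3554, 0.139]
tcp_rot: [0.992, 0.125, -0.0, -0.0]
contact_force: [-0.2, -0.2, -1.8]
width: 0.706
finger_force: 12.0
```

```bash
python3 - <<'E'
from h import *
go(474.7,-356.5,60,-75.7)
E
```

```text
alt turn [-0.   0.   0.1]
  alt turn [-0.000e+00 -1.000e-01 -1.799e+02]
shift [0.03 0.13 7.9 ] turn [-0.   0.   0.1] t 21.8 j7 -0.27 tcp [ 0.4741 -0.3554  0.139 ]
```

>>> {"method": "step_arm", "body": {
  "moves": [
    [0, 0.1, 2, 0, 0, 0, 0.1],
    [0, 0.1, 5, 0, 0, 0, 0.1],
    [0, 0.1, 7, 0, 0, 0, 0.1],
    [0, 0.1, 8, 0, 0, 0, 0.1],
    [0, 0.1, 8.7, 0, 0, 0, 0.1],
    [0, 0.1, 9.1, 0, 0, 0, 0.1],
    [0, 0.1, 9.1, 0, 0, 0, 0.1],
    [0, 0.1, 9.1, 0, 0, 0, 0.1]
  ]
}}

```text
t: 22.6
ee_pos: [0.4742, -0.3579, 0.049]
tcp_rot: [0.992, 0.124, 0.0, 0.0]
contact_force: [-0.7, 0.3, -1.3]
width: 0.705
finger_force: 12.0
```

>>> {"method": "step_arm", "body": {
  "moves": [
    [0, 0, 0, 0, 0, 0, 0.1],
    [0, 0, 0, 0, 0, 0, 0.1]
  ]
}}

```text
t: 22.8
ee_pos: [0.4741, -0.3577, 0.0488]
tcp_rot: [0.992, 0.124, 0.0, 0.0]
contact_force: [0.6, 0.2, -0.7]
width: 0.705
finger_force: 12.0
```

>>> {"method": "step_arm", "body": {
  "moves": [
    [0.1, -0.1, 0.2, 0, 0, 0, 0.1],
    [0.1, -0.1, 0.3, 0, 0, 0, 0.1],
    [0.1, -0.1, 0.3, 0, 0, 0, 0.1],
    [0.1, -0.1, 0.4, 0, 0, 0, 0.1],
    [0.1, -0.1, 0.4, 0, 0, 0, 0.1]
  ]
}}

```text
t: 23.3
ee_pos: [0.4746, -0.3563, 0.0449]
tcp_rot: [0.992, 0.124, 0.0, -0.0]
contact_force: [-1.0, 2.0, 6.9]
width: 0.707
finger_force: 12.0
```

>>> {"method": "step_arm", "body": {
  "moves": [
    [0, 0, -0.05, 0, 0, 0, 0.1],
    [0, 0, -0.05, 0, 0, 0, 0.45],
    [0, 0, -0.05, 0, 0, 0, 0.5],
    [0, 0, -0.05, 0, 0, 0, 0.6],
    [0, 0, -0.05, 0, 0, 0, 0.8],
    [0, 0, -0.05, 0, 0, 0, 0.9],
    [0, 0, -0.05, 0, 0, 0, 0.9]
  ]
}}

```text
t: 24.0
ee_pos: [0.4746, -0.3564, 0.0447]
tcp_rot: [0.992, 0.124, 0.0, 0.0]
contact_force: [0.2, -0.5, 1.0]
width: 0.941
finger_force: 0.0
```

>>> {"method": "step_arm", "body": {
  "moves": [
    [0, 0, -1, 0, 0, 0, 0.9],
    [0, 0, -4, 0, 0, 0, 1],
    [0, 0, -7, 0, 0, 0, 1],
    [-3, 0, -10, 0, 0, 0, 1],
    [-6, 0, -10, 0, 0, 0, 1],
    [-6, 0, -10, 0, 0, 0, 1],
    [-6, 0, -10, 0, 0, 0, 1]
  ]
}}

```text
t: 24.7
ee_pos: [0.4163, -0.3713, 0.1456]
tcp_rot: [0.992, 0.123, 0.001, 0.0]
contact_force: [0.7, 0.4, 0.3]
width: 0.999
finger_force: 0.0
```

```bash
python3 - <<'E'
from h import *
f=r.grab_frame('wrist'); save(f,'w10.png'); np.save('w10.npy',f,allow_pickle=True)
c=proj(f,[.4747,-.3565,.073])[0];print(c)
for t in (50,70,85):
    k=blob(f,c,65,'pale',t);q=onz(f,k[:,0,:],.073)[:,:2]*1000;print(cv2.boundingRect(k),[np.round(v,1) for v in cv2.minAreaRect(q.astype(np.float32))])
k=blob(f,c,65,'pale',70);q=onz(f,k[:,0,:],.055)[:,:2]*1000;print(cv2.minAreaRect(q.astype(np.float32)))
x,y=int(c[0]),int(c[1]); cv2.imwrite('pics/c10.png',cv2.resize(f['img'][max(0,y-60):y+80,x-80:x+80,::-1],None,fx=4,fy=4,interpolation=cv2.INTER_CUBIC)); print(x-80,max(0,y-60))
go(435,-152,140,-75.7)
E
```

```text
[280.4783269  132.88256395]
(236, 102, 90, 64) [array([ 473.7, -356.6]), array([45.2, 64.9]), np.float64(14.2)]
(235, 102, 92, 64) [array([ 473.7, -356.6]), array([45.2, 65.7]), np.float64(14.2)]
(235, 101, 92, 65) [array([ 473.9, -356.5]), array([45.9, 66. ]), np.float64(14.0)]
((472.65399169921875, -356.87677001953125), (48.26736068725586, 70.20751953125), 14.222736358642578)
200 72
  alt turn [ 0. -0. -0.]
  alt turn [-1.0e-01 -0.0e+00  1.8e+02]
shift [  7.13 -20.78   0.52] turn [ 0. -0. -0.] t 24.75 j7 -0.19 tcp [ 0.417  -0.371   0.1452]
```

View pics/c10.png

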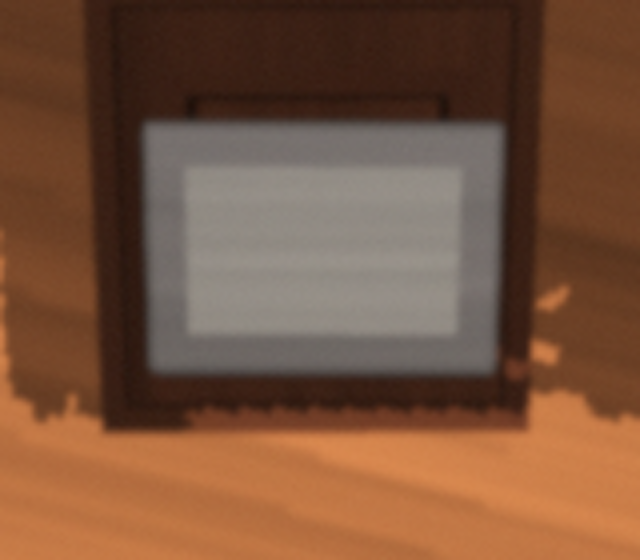

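The ink pad lies level at about (281,134) full-frame. Its size comes out right at z = 73 mm and its centre at (473.8,−356.6), within 1 mm of the tin. Now the paperweight.

>>> {"method": "step_arm", "body": {
  "moves": [
    [1.2, -3.6, 0, 0, 0, 0, 1],
    [2.6, -7.6, 0, 0, 0, 0, 1],
    [4, -11.6, 0, 0, 0, 0, 1],
    [5.4, -15.6, 0, 0, 0, 0, 1],
    [6.6, -19, 0, 0, 0, 0, 1],
    [7.1, -20.6, 0, 0, 0, 0, 1],
    [7.1, -20.6, 0, 0, 0, 0, 1],
    [7.1, -20.6, 0, 0, 0, 0, 1]
  ]
}}

```text
t: 25.55
ee_pos: [0.4353, -0.1538, 0.1447]
tcp_rot: [0.992, 0.125, -0.0, 0.0]
contact_force: [0.1, -0.3, 0.8]
width: 0.997
finger_force: 0.0
```

```bash
python3 - <<'E'
from h import *
f=r.grab_frame('wrist'); save(f,'w11.png'); np.save('w11.npy',f,allow_pickle=True)
c=proj(f,[.462,-.152,.02])[0];print(c)
for t in (60,80,100):
    k=blob(f,c,65,'pale',t)
    for z in (.027,.004): q=onz(f,k[:,0,:],z)[:,:2]*1000;print(t,z,cv2.boundingRect(k),[np.round(v,1) for v in cv2.minAreaRect(q.astype(np.float32))])
x,y=int(c[0]),int(c[1]); cv2.imwrite('pics/c11.png',cv2.resize(f['img'][max(0,y-60):y+80,x-80:x+80,::-1],None,fx=4,fy=4,interpolation=cv2.INTER_CUBIC)); print(x-80,max(0,y-60))
go(462,-152,-10,-75.7)
E
```

```text
[285.86969953 167.81345454]
60 0.027 (261, 142, 52, 46) [array([ 466.8, -150.9]), array([39.5, 39.4]), np.float64(63.3)]
60 0.004 (261, 142, 52, 46) [array([ 463.7, -152.1]), array([42.4, 42.4]), np.float64(63.3)]
80 0.027 (260, 141, 54, 53) [array([ 463.4, -152. ]), array([45.8, 45.5]), np.float64(60.2)]
80 0.004 (260, 141, 54, 53) [array([ 460. , -153.3]), array([49.2, 49. ]), np.float64(60.2)]
100 0.027 (260, 140, 54, 55) [array([ 463.4, -152.2]), array([47. , 46.8]), np.float64(58.8)]
100 0.004 (260, 140, 54, 55) [array([ 460. , -153.5]), array([50.6, 50.3]), np.float64(58.8)]
205 107
  alt turn [ 0. -0. -0.]
  alt turn [-0.0e+00 -1.0e-01  1.8e+02]
shift [ 2.67  0.4  15.48] turn [ 0. -0. -0.] t 25.6 j7 -0.54 tcp [ 0.4351 -0.1546  0.1448]
```

View pics/c11.png

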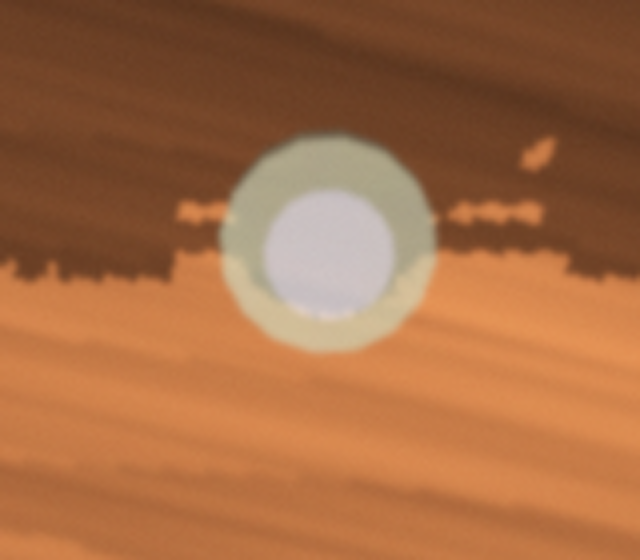

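The paperweight is a full circle at about (287,168) in the full frame, centre (463,−152), 47 mm across at rim height, and the desk around it is clear.

>>> {"method": "step_arm", "body": {
  "moves": [
    [1, 0.2, 4, 0, 0, 0, 1],
    [2.7, 0.4, 8, 0, 0, 0, 1],
    [2.7, 0.4, 12, 0, 0, 0, 1],
    [2.7, 0.4, 14.2, 0, 0, 0, 1],
    [2.7, 0.4, 15, 0, 0, 0, 1],
    [2.7, 0.4, 15.3, 0, 0, 0, 1],
    [2.7, 0.4, 15.3, 0, 0, 0, 1]
  ]
}}

```text
t: 26.3
ee_pos: [0.4619, -0.1521, -0.0078]
tcp_rot: [0.992, 0.123, 0.0, 0.0]
contact_force: [-0.6, -0.4, 1.0]
width: 1.0
finger_force: 0.0
```

>>> {"method": "step_arm", "body": {
  "moves": [
    [0, 0, 0, 0, 0, 0, -0.3],
    [0, 0, 0, 0, 0, 0, -0.3],
    [0, 0, 0, 0, 0, 0, -0.3],
    [0, 0, 0, 0, 0, 0, -0.3],
    [0, 0, 0, 0, 0, 0, -0.3],
    [0, 0, 0, 0, 0, 0, -0.3],
    [0, 0, 0, 0, 0, 0, -0.3],
    [0, 0, 0, 0, 0, 0, -0.3]
  ]
}}

```text
t: 27.1
ee_pos: [0.4618, -0.1513, -0.0081]
tcp_rot: [0.992, 0.124, 0.0, 0.0]
contact_force: [-0.0, 0.3, 2.5]
width: 0.508
finger_force: 12.0
```

>>> {"method": "step_arm", "body": {
  "moves": [
    [0, 0, -0.5, 0, 0, 0, -0.3],
    [0, 0, -2, 0, 0, 0, -0.3],
    [0, 0, -5, 0, 0, 0, -0.3],
    [0, 0, -9, 0, 0, 0, -0.3],
    [0, 0, -13, 0, 0, 0, -0.3],
    [0, 0, -15, 0, 0, 0, -0.3],
    [0, 0, -15, 0, 0, 0, -0.3]
  ]
}}

```text
t: 27.8
ee_pos: [0.4627, -0.1513, 0.1441]
tcp_rot: [0.992, 0.124, 0.002, 0.0]
contact_force: [0.2, 0.2, -1.8]
width: 0.512
finger_force: 12.0
```

```bash
python3 - <<'E'
from h import *
s=r.read_state();print(s['width'],s['finger_force'],s['contact_force']);go(473.2,-356.7,140,-75.7)
f=r.grab_frame('wrist')
cv2.imwrite('pics/c12.png',cv2.resize(f['img'][170:390,100:460,::-1],None,fx=2,fy=2))
E
```

```text
0.511592560464845 11.999864112585783 [ 0.17024407  0.22542    -1.79794194]
  alt turn [ 0.1 -0.2 -0. ]
  alt turn [-3.0e-01 -1.0e-01  1.8e+02]
shift [-4.05 20.17  0.42] turn [ 0.1 -0.2 -0. ] t 27.8 j7 -0.54 tcp [ 0.4627 -0.1513  0.1441]
```

View pics/c12.png

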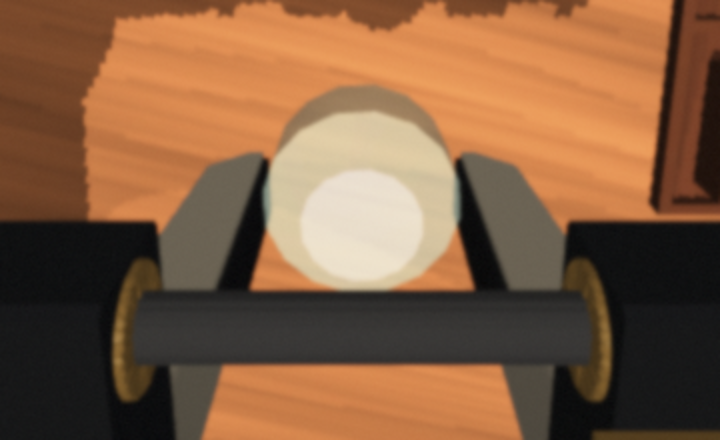

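The paperweight is held upright between the pads: rim centred at about (362,200) and top at (362,225) in the crop.

>>> {"method": "step_arm", "body": {
  "moves": [
    [-0.7, 3.5, 0, 0, 0, 0, -0.3],
    [-1.5, 7.3, 0, 0, 0, 0, -0.3],
    [-2.3, 11.3, 0, 0, 0, 0, -0.3],
    [-3.1, 15.3, 0, 0, 0, 0, -0.3],
    [-3.7, 18.6, 0, 0, 0, 0, -0.3],
    [-4, 20.2, 0, 0, 0, 0, -0.3],
    [-4, 20.2, 0, 0, 0, 0, -0.3],
    [-4, 20.2, 0, 0, 0, 0, -0.3]
  ]
}}

```text
t: 28.65
ee_pos: [0.472, -0.3554, 0.1405]
tcp_rot: [0.992, 0.124, -0.001, -0.001]
contact_force: [0.0, 0.2, -1.4]
width: 0.501
finger_force: 12.0
```

>>> {"method": "step_arm", "body": {
  "moves": [
    [0, 0, 1, 0, 0, 0, -0.3],
    [0, 0, 3, 0, 0, 0, -0.3],
    [0, 0, 5, 0, 0, 0, -0.3],
    [0, 0, 6, 0, 0, 0, -0.3],
    [0, 0, 6.2, 0, 0, 0, -0.3],
    [0, 0, 6.2, 0, 0, 0, -0.3],
    [0, 0, 6.2, 0, 0, 0, -0.3]
  ]
}}

```text
t: 29.35
ee_pos: [0.473, -0.3569, 0.0804]
tcp_rot: [0.992, 0.124, 0.0, 0.0]
contact_force: [-0.0, -0.1, -1.0]
width: 0.511
finger_force: 12.0
```

```bash
python3 - <<'E'
from h import *
go(473.2,-356.7,66,-75.7)
E
```

```text
alt turn [ 0. -0. -0.]
  alt turn [-1.0e-01 -1.0e-01  1.8e+02]
shift [ 0.03 -0.02  1.44] turn [ 0. -0. -0.] t 29.35 j7 -0.18 tcp [ 0.473  -0.3569  0.0804]
```

>>> {"method": "step_arm", "body": {
  "moves": [
    [0, 0, 0.5, 0, 0, 0, -0.3],
    [0, 0, 1, 0, 0, 0, -0.3],
    [0, 0, 1.3, 0, 0, 0, -0.3],
    [0, 0, 1.4, 0, 0, 0, -0.3],
    [0, 0, 1.5, 0, 0, 0, -0.3],
    [0, 0, 1.5, 0, 0, 0, -0.3]
  ]
}}

```text
t: 29.95
ee_pos: [0.4726, -0.357, 0.065]
tcp_rot: [0.992, 0.124, 0.0, 0.0]
contact_force: [-0.9, 0.1, 0.3]
width: 0.513
finger_force: 12.0
```

>>> {"method": "step_arm", "body": {
  "moves": [
    [0, 0, 0, 0, 0, 0, 0.05],
    [0, 0, 0, 0, 0, 0, 0.1],
    [0, 0, 0, 0, 0, 0, 0.3],
    [0, 0, 0, 0, 0, 0, 0.5],
    [0, 0, 0, 0, 0, 0, 0.8],
    [0, 0, 0, 0, 0, 0, 0.8],
    [0, 0, 0, 0, 0, 0, 0.8]
  ]
}}

```text
t: 30.65
ee_pos: [0.4726, -0.3569, 0.0648]
tcp_rot: [0.992, 0.124, 0.0, 0.0]
contact_force: [-0.1, -0.1, 0.0]
width: 0.891
finger_force: 0.0
```

>>> {"method": "step_arm", "body": {
  "moves": [
    [0, 0, -1, 0, 0, 0, 0.8],
    [0, 0, -4, 0, 0, 0, 1],
    [0, 0, -8, 0, 0, 0, 1],
    [-3, 0, -10, 0, 0, 0, 1],
    [-6, 0, -10, 0, 0, 0, 1],
    [-6, 0, -10, 0, 0, 0, 1],
    [-6, 0, -10, 0, 0, 0, 1],
    [-6, 0, -10, 0, 0, 0, 1]
  ]
}}

```text
t: 31.45
ee_pos: [0.4153, -0.3713, 0.1649]
tcp_rot: [0.992, 0.124, 0.0, -0.0]
contact_force: [0.8, 0.1, 0.4]
width: 1.005
finger_force: 0.0
```

```bash
python3 - <<'E'
from h import *
f=r.grab_frame('wrist'); save(f,'w13.png'); s=r.grab_frame('scene'); save(s,'s13.png')
print(proj(f,[[.474,-.3566,.100],[.474,-.3566,.111]]),proj(s,[[.474,-.3566,z] for z in (.005,.033,.055,.073,.1)]))
x,y=map(int,proj(s,[.474,-.3566,.06])[0]); a=cv2.resize(s['img'][y-40:y+50,x-45:x+45],(400,400),interpolation=cv2.INTER_CUBIC)
x,y=map(int,proj(f,[.474,-.3566,.1])[0]); y0=max(0,y-80); b=cv2.resize(f['img'][y0:y0+180,x-90:x+90],(400,400)); print(x-90,y0)
cv2.imwrite('pics/c13.png',np.hstack([a,b])[:,:,::-1])
E
```

```text
[[280.8421679  133.1483277 ]
 [280.85945929 134.11899658]] [[262.88587461  84.88454379]
 [262.54490264  76.97600465]
 [262.26736024  70.53865764]
 [262.03366044  65.11820025]
 [261.67138366  56.71551526]]
190 53
```

View pics/c13.png

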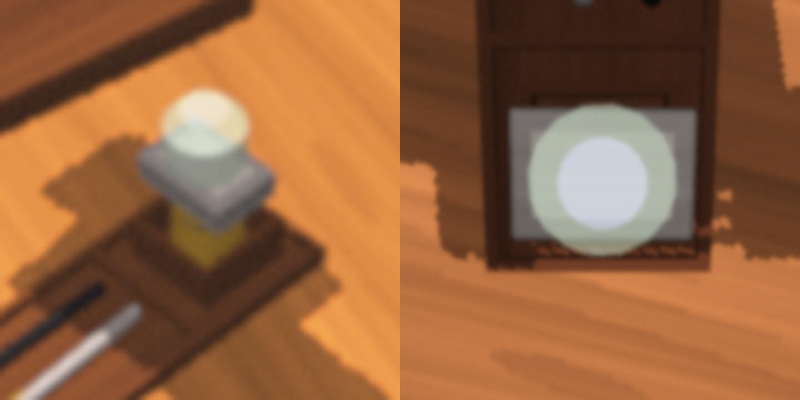

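The stack stands: in the wrist view the paperweight's circle centre is at about (281,134), against the predicted (281,133), and the scene view shows all four layers level. Nothing is touching the arm.

```bash
python3 -c "
from rig import r
print(r.job_done())"
```

```text
the job is handed in; nothing more can be done
None
```

I built the stack in the tray bay in the set order (memo box, clip tin, ink-pad tin, paperweight), released everything and handed the job in at about 31.5 s, with all four pieces standing in the last pictures and the stapler and binder clip not touched; the judge's verdict was not shown.

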